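# Unlock the eccentric cam and slide the board carriage home

### The job

The carriage of the circuit-board test fixture is blocked by an eccentric cam. With the fingertips only, push the cam's red handle post round, away from the robot along the outer side of the fixture, until the lever points straight forward at the yellow mark and the cam's low side faces the carriage's steel lug; only then push the blue plate forward until the carriage is fully home against the black test head. Grasp and lift nothing, push the lever gently, never force the carriage against the raised cam, let the board ride along lying in its nest, and leave the other things where they are.

Things in the scene. Friction and masses are not known exactly. Their poses are not given: they have to be found in the camera images.
- fixture: fixed test fixture: aluminium base 230 x 205 x 12 mm, origin on the bench; spans x -115..115, y -140..65 mm in its frame. Its +x is 'forward': the slide direction, from the blue push plate to the black test head (38 x 86 mm, top 64 mm above the bench, centre x 83, y 0 mm); y left, z up. The cam sits on the right (-y) side.
- cam_pivot (a point): point on the cam's upright turning axis, at the top of the base plate (12 mm above the bench), at x 20, y -95 mm in the fixture's frame. Fixed in the fixture.
- cam (a joint): angle of brass eccentric cam and lever (rad). 0 = low point: lever points along fixture +x, over a yellow mark, thin side to the lug. Positive = clockwise from above: at 1.57 the lever points to fixture -y. Range -0.9..2.8, no stop at 0. Starts at 1.5..2.6, so turn anticlockwise. Disc radius 22 mm, centre 14 mm off the pivot towards the lever. Stiff (about 4.5 N at the post), stays where left.
- lever_post (a point): centre of the usable part of the red upright handle post on the lever's end, 70 mm from the pivot axis, 67 mm above the bench. The post is a cylinder 16 mm in diameter, free from 50 to 86 mm above the bench; the lever below it spans 38 to 46 mm.
- carriage (a joint): forward travel of the grey carriage along fixture +x (m): 0 = fully back, 0.045 = fully home at its hard stop. Starts at 0. With the cam raised its steel lug (right side, top 34 mm above the bench) strikes the cam at 0.018 to 0.033; it gets home only with the cam within about 0.55 rad of 0. Friction about 2.5 N; stays where left.
- push_face (a point): centre of the rear face (towards -x of the fixture) of the carriage's upright blue push plate. The plate is 80 mm wide (y), 8 mm thick, from 23 to 83 mm above the bench; this point is 58 mm above the bench. Moves with the carriage.
- nest (a point): centre of the floor of the carriage's shallow nest, 26 mm above the bench; axes as the fixture's. Moves with the carriage.
- board: loose blue circuit board 80 x 55 x 14 mm lying in the nest between 5 mm high rims, origin at the centre of its underside. Not to be lifted.
- multimeter: yellow multimeter 146 x 68 x 45 mm lying loose on the bench, origin under its centre; a bystander
- cutters: black-handled side cutters 127 x 30 x 9 mm lying loose, origin under the centre; a bystander
- capacitor: loose blue upright can capacitor, 30 mm in diameter, 42 mm tall, origin under its centre; a bystander
- wick_reel: loose small blue reel of copper braid with a white label on top, 40 mm in diameter, 12 mm tall, origin under its centre; a bystander

How it is judged:
On the way, in this order (a step that is already met when the one before it is completed fails the run):
1. the cam is at its low point while the carriage is still back (value of joint cam between -0.6 and 0.6 rad and value of joint carriage below 0.018 m), for 0.2 s.
2. the carriage is fully home (value of joint carriage above 0.043 m), for 0.2 s.
At the end, for the whole second after the job is handed in: The carriage rests fully home (within 2 mm of its stop), the cam is at its low point (within 0.6 rad), the board lies flat in its nest, and the bystanders are within 30 mm of where they stood (value of joint cam between -0.6 and 0.6 rad and value of joint carriage above 0.043 m and velocity of joint carriage below 0.01 m/s and z of board in the frame of nest between -0.006 and 0.006 m and x of board in the frame of nest between -0.008 and 0.008 m and y of board in the frame of nest between -0.008 and 0.008 m and angle between board's own z axis and vertical below 0.1 rad and distance of each of multimeter, cutters, capacitor, wick_reel from where it was at the start of the episode below 0.03 m); the robot touches nothing.
It fails at once if the carriage is forced against the raised cam (over 10 N with the cam more than 0.6 rad from its low point) (not (value of joint cam between -0.6 and 0.6 rad) and contact force between carriage and cam above 10 N).
It fails at once if the lever is gripped or pushed with more than 30 N (contact force between the fingers and cam above 30 N).
It fails at once if the board is lifted or tipped out of its nest (z of board in the frame of nest above 0.008 m or angle between board's own z axis and vertical above 0.2 rad).
It fails at once if a bystander is lifted or moved by over 30 mm (distance of any of multimeter, cutters, capacitor, wick_reel from where it was at the start of the episode above 0.03 m).
It also fails if it takes over 46 s, if anything falls off the work surface, if the arm or the gripper's body presses on something with over 40 N, if the wrist force passes 120 N, or if a joint passes its speed limit or range.

### The arm

A 7-joint arm with a two-finger parallel gripper is mounted at the origin on a cart in front of the work surface, level with it; the furniture and walls round the work are solid. World frame = base frame: x ahead of the robot, y to its left, z up, the work surface at z = 0. Lengths are in m, angles in rad, forces in N, time in s.
With the tool pointing down it reaches from about 0.425 to 0.925 m from the base axis. Payload 6.8 kg.
Tool frame: the origin (TCP) lies on the centre line of the jaws, within the pads' length; the fingertips stand 19 mm ahead of it and the grasp point (between the pads) is the TCP; z points along the fingers, y is the line along which they close (so a half turn about z gives the same grasp; the last joint's range is limited). The gripper opens to 85 mm and grips with 20 to 120 N. Pads are 22 mm wide; open, the fingers measure 114 mm over their backs; the gripper's body (76 mm by 85 mm) begins 54 mm behind the grasp point. The pads swing forward as they close: fully open they stand 13 mm farther back than shut.
Start: joints at [-1.339, 0.477, 0.022, 1.555, -0.011, 1.109, -0.083], TCP at [0.225, 0.636, 0.25] pointing down, gripper open.
Joint ranges: [-2.96, 2.96], [-0.34, 2.1], [-1.41, 1.46], [0.24, 2.44], [-1.37, 4.51], [0.17, 1.92], [-2.96, 2.96]. Speed limits (rad/s): [2.39, 2.39, 3.14, 3.14, 3.14, 3.14, 3.14].

### API

Orientations are given as a rotation vector (axis times angle).
In Python, from bench import r gives the robot as it stands. The module is installed in compiled form; this text tells all that it offers.
- The arm moves only by the tool arm_command, never from a script. Its argument "rows" is a list of rows, each an object of numbers: "fingers": the opening, from -1 (shut) to 1 (fully open); "x", "y", "z": the shift along the tool's x, y, z in m; "ax", "ay", "az": the turn, a rotation vector about the tool's x, y, z in degrees. In form: [{"fingers": .., "x": .., "y": .., "z": .., "ax": .., "ay": .., "az": ..}, ...]. A call has 1 to 10 rows; each row shifts and turns the commanded pose from where the row before left it, along the tool's axes as they then stand; what a row does not reach is not made up. A row lasts 1/12 s, in which the tool goes at most 41.7 mm and 7.16 degrees, less where a joint would pass 70% of its speed; a pose out of reach is approached as far as the arm can. A call is refused whole if a number of a shift passes 0.0417 or a number of a turn 7.16, either way. A call with a gripper value outside its range is refused whole. The fingers move at their own pace and stop on an object; "grip_force" is the grip in N (left out, the last holds). Time passes only in rows, so rows that do not move let the fingers close. It gives the time, the measured TCP pose, the force, the opening and the grip force at its end, in the units of the state.
- r.get_obs(): the state, without advancing time (a new reading comes with each control period).
- r.grab_frame(name): name is "scene" or "top" or "wrist"; returns a dict with "frame" (384x512x3 uint8, red, green, blue), "depth" (384x512 float32, m along the optical axis (not along the pixel's ray), 0 where there is no reading), "K" (3x3 intrinsics, pixels), "world_from_camera" (4x4, takes a point from camera to world coordinates). Camera axes: x right, y down, z forward; pixel columns grow to the right and rows downward; lengths in m; the calibration is good to about 2 mm. A picture is of the moment at which its call begins.
- r.hand_in(): hands the job in; it is judged then, once.
The state is a dict: "clock": time; "joints": joint angles; "qvel": joint speeds; "tau": joint torques, N m; "tcp_pos": TCP position; "orientation": TCP orientation; "contact_force": force on the tool from outside, world axes, zero at the start; "moment": the same for the moment, N m; "grip_width": finger opening in m; "gripper_force": force on a finger pad.
Only numpy, scipy, OpenCV 4.12 (cv2) and the standard library are available. Lean on these libraries where they do the work, as an engineer would, in place of code of your own. Each camera call takes 0.05 s, during which the arm holds its last target. There are 200 camera calls.

## Working session

There is one attempt and no reset: what is moved stays moved. The work goes in short steps, Python scripts to look and compute and a tool call to move; the robot and the scene stay as the last step left them, time stands still between calls to the robot, and variables do not carry over. Pictures are saved under pics/ and viewed, at most 10 in all, crops included, and the job is handed in when it is done.

Besides the shell and the picture viewer there is one more tool, called after "Request:" as name(argument=value, ...) on one line, values as JSON. arm_command: Moves the arm, as the interface text tells. Its arguments: {"type":"object","properties":{"rows":{"type":"array"},"grip_force":{"type":"number"}},"required":["rows"]}

```bash
mkdir -p pics
cat > h.py <<'E'
import numpy as np, cv2
from bench import r
def grab(n):
    f=r.grab_frame(n); return f
def pts(f):
    d=f["depth"];K=f["K"];T=f["world_from_camera"]
    v,u=np.mgrid[:d.shape[0],:d.shape[1]]
    p=np.stack([(u-K[0,2])/K[0,0]*d,(v-K[1,2])/K[1,1]*d,d],-1)
    return p@T[:3,:3].T+T[:3,3]
E
python3 - <<'E'
from h import *
o=r.get_obs();print({k:np.round(v,3) for k,v in o.items()})
for n in("top","scene"):
    f=grab(n);cv2.imwrite(f"pics/{n}0.png",f["frame"][...,::-1]);np.savez(f"{n}0.npz",**f)
    print(n,f["world_from_camera"].round(3).tolist(),f["K"].round(1).tolist())
E
```

```text
{'clock': np.float64(0.0), 'joints': array([-1.339,  0.478,  0.022,  1.556, -0.012,  1.109, -0.083]), 'qvel': array([-0.   , -0.001,  0.001, -0.   ,  0.001, -0.   ,  0.   ]), 'tau': array([-0.0000e+00, -5.9645e+01,  1.6080e+00, -2.8119e+01,  1.2000e-02,
        9.0000e-03, -0.0000e+00]), 'tcp_pos': array([0.225, 0.636, 0.249]), 'orientation': array([-5.310e-01, -3.096e+00,  3.000e-03]), 'contact_force': array([ 0.509, -0.069,  1.081]), 'moment': array([0.025, 0.026, 0.015]), 'gripper_force': np.float64(0.0), 'grip_width': np.float64(0.085)}
top [[-0.015, -0.983, 0.183, 0.325], [-1.0, 0.016, 0.006, -0.094], [-0.009, -0.183, -0.983, 1.267], [0.0, 0.0, 0.0, 1.0]] [[374.9, 0.0, 256.6], [0.0, 374.9, 188.7], [0.0, 0.0, 1.0]]
scene [[0.743, -0.536, 0.4, 0.071], [-0.669, -0.579, 0.467, -0.641], [-0.019, -0.615, -0.789, 0.972], [0.0, 0.0, 0.0, 1.0]] [[407.2, 0.0, 250.8], [0.0, 407.2, 189.2], [0.0, 0.0, 1.0]]
```

View pics/top0.png

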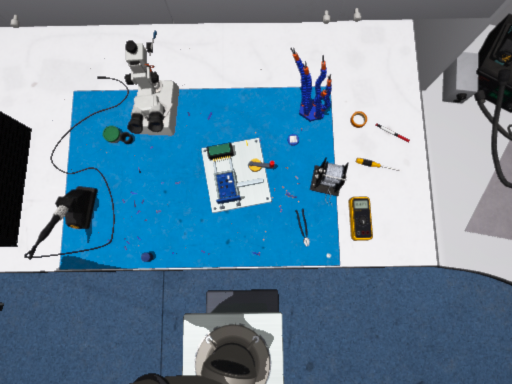

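View pics/scene0.png

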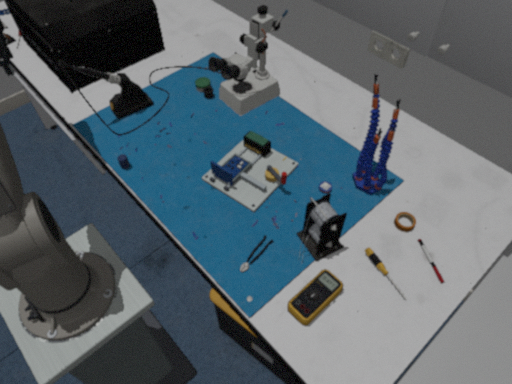

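The top view shows the white fixture at about (237,175), with the red post at (272,164), the blue plate and board around (228,188), and the test head at (219,151). Next I'll measure these.

Run:
```python
from h import *
for n,(a,b,c,d) in (("top",(125,225,190,340)),("scene",(120,220,190,310))):
    f=dict(np.load(n+"0.npz"));im=f["frame"];P=pts(f)
    hsv=cv2.cvtColor(im,cv2.COLOR_RGB2HSV)
    R=np.zeros(im.shape[:2],bool);R[a:b,c:d]=1
    cv2.imwrite(f"pics/{n}c.png",cv2.resize(im[a:b,c:d,::-1],None,fx=5,fy=5,interpolation=cv2.INTER_CUBIC))
    H,S,V=hsv[...,0],hsv[...,1],hsv[...,2]
    red=R&((H<6)|(H>174))&(S>140)&(V>90)
    yel=R&(H>15)&(H<35)&(S>120)&(V>100)
    base=R&(S<60)&(V>150)&(abs(P[...,2]-.012)<.006)
    for k,m in(("red",red),("yel",yel)):
        q=P[m];print(n,k,len(q)); print(np.c_[np.argwhere(m),q][::max(1,len(q)//12)].round(3))
    m=cv2.morphologyEx(base.astype(np.uint8),cv2.MORPH_OPEN,np.ones((2,2)))
    q=P[m>0][:,:2].astype(np.float32);rc=cv2.minAreaRect(q);print("base",len(q),rc,cv2.boxPoints(rc).round(4).tolist())
```

```text
top red 20
[[ 1.61e+02  2.71e+02  6.36e-01 -1.34e-01  8.60e-02]
 [ 1.61e+02  2.72e+02  6.36e-01 -1.37e-01  8.50e-02]
 [ 1.62e+02  2.70e+02  6.33e-01 -1.31e-01  8.50e-02]
 [ 1.62e+02  2.71e+02  6.32e-01 -1.34e-01  8.80e-02]
 [ 1.62e+02  2.72e+02  6.32e-01 -1.37e-01  8.60e-02]
 [ 1.62e+02  2.73e+02  6.31e-01 -1.40e-01  9.20e-02]
 [ 1.63e+02  2.70e+02  6.30e-01 -1.31e-01  8.40e-02]
 [ 1.63e+02  2.71e+02  6.30e-01 -1.34e-01  8.40e-02]
 [ 1.63e+02  2.72e+02  6.30e-01 -1.37e-01  8.20e-02]
 [ 1.63e+02  2.73e+02  6.29e-01 -1.41e-01  8.50e-02]
 [ 1.64e+02  2.70e+02  6.27e-01 -1.31e-01  8.00e-02]
 [ 1.64e+02  2.71e+02  6.25e-01 -1.34e-01  8.70e-02]
 [ 1.64e+02  2.72e+02  6.26e-01 -1.37e-01  8.50e-02]
 [ 1.64e+02  2.73e+02  6.27e-01 -1.41e-01  8.20e-02]
 [ 1.65e+02  2.70e+02  6.25e-01 -1.31e-01  7.50e-02]
 [ 1.65e+02  2.71e+02  6.24e-01 -1.34e-01  7.80e-02]
 [ 1.65e+02  2.72e+02  6.25e-01 -1.38e-01  7.60e-02]
 [ 1.65e+02  2.73e+02  6.27e-01 -1.41e-01  6.80e-02]
 [ 1.66e+02  2.70e+02  6.27e-01 -1.32e-01  5.60e-02]
 [ 1.66e+02  2.71e+02  6.24e-01 -1.35e-01  6.50e-02]]
top yel 96
[[ 1.42e+02  2.46
[... 1750 characters left out ...]
9e+02  6.26e-01 -8.10e-02  3.60e-02]
 [ 1.75e+02  2.67e+02  6.19e-01 -8.00e-02  3.60e-02]
 [ 1.75e+02  2.71e+02  6.28e-01 -8.80e-02  3.60e-02]
 [ 1.76e+02  2.68e+02  6.17e-01 -8.60e-02  3.80e-02]
 [ 1.76e+02  2.72e+02  6.27e-01 -9.20e-02  3.50e-02]
 [ 1.77e+02  2.69e+02  6.16e-01 -9.10e-02  3.80e-02]
 [ 1.77e+02  2.73e+02  6.27e-01 -9.70e-02  3.50e-02]
 [ 1.78e+02  2.73e+02  6.26e-01 -9.80e-02  3.20e-02]]
base 870 ((0.34118127822875977, -0.24851632118225098), (0.9203848838806152, 0.2475842386484146), 40.45618438720703) [[-0.0892999991774559, -0.4528999924659729], [0.07129999995231628, -0.6413000226020813], [0.7717000246047974, -0.04410000145435333], [0.6110000014305115, 0.14429999887943268]]
```

View pics/topc.png

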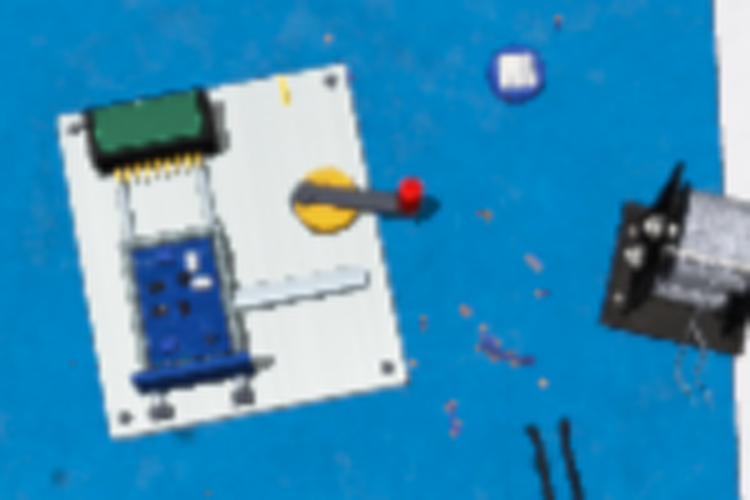

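View pics/scenec.png

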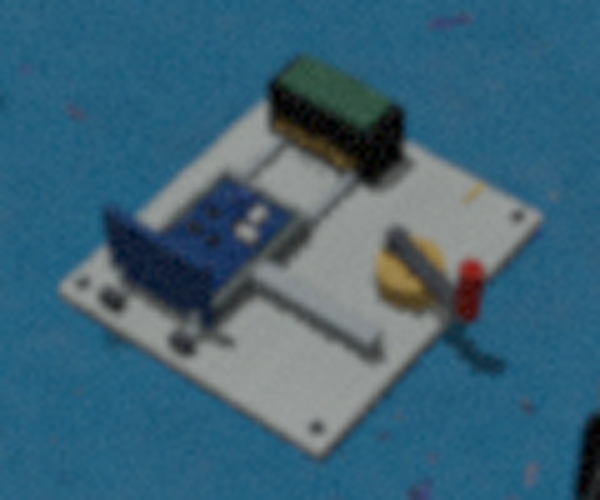

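The top crop shows the base corners at crop pixels (58,115), (345,65), (408,382) and (112,438). The lever points right, towards fixture −y, with its post at (410,190). I'll fit the fixture pose from these corners.

```bash
cat >> h.py <<'E'
def ray(f,uv,z):
    K=f["K"];T=f["world_from_camera"]
    d=np.c_[(np.array(uv,float)-K[:2,2])/[K[0,0],K[1,1]],np.ones(len(uv))]@T[:3,:3].T
    return T[:3,3]+d*((z-T[2,3])/d[:,2])[:,None]
E
python3 - <<'E'
from h import *
L=np.array([[115,65],[115,-140],[-115,-140],[-115,65]])/1e3
def fit(W):
    M=W.mean(0);l=L-L.mean(0);w=W-M
    th=np.arctan2((l[:,0]*w[:,1]-l[:,1]*w[:,0]).sum(),(l*w).sum())
    R=np.array([[np.cos(th),-np.sin(th)],[np.sin(th),np.cos(th)]]);t=M-R@L.mean(0);return th,R,t,W-(L@R.T+t)
for n,c,o in(("top",[(58,115),(345,65),(408,382),(112,438)],(190,125)),("scene",[(265,98),(545,215),(320,460),(58,290)],(190,120))):
    f=dict(np.load(n+"0.npz"))
    uv=np.array(c)/5+o-.4
    th,R,t,e=fit(ray(f,uv,.012)[:,:2]);print(n,np.degrees(th),t,(e*1e3).round(1).tolist())
    piv=R@[.02,-.095]+t;print("pivot",piv,"face",R@[-.1,0]+t)
    P=pts(f);im=f["frame"];hsv=cv2.cvtColor(im,cv2.COLOR_RGB2HSV)
    H,S,V=[hsv[...,i] for i in range(3)]
    q=(P[...,:2]-t)@R  # fixture coords
    m=(abs(q[...,0])<.2)&(abs(q[...,1]+.04)<.2)&(P[...,2]<.12)&(P[...,2]>.005)
    red=m&((H<6)|(H>174))&(S>140)&(V>90)&(P[...,2]>.08)
    pc=P[red].mean(0);fc=q[red].mean(0);d=fc-[.02,-.095]
    print("post",pc,fc*1e3,"r",np.hypot(*d),"cam",np.arctan2(-d[1],d[0]))
    # blue plate: high blue points
    b=m&(H>100)&(H<130)&(S>120)&(P[...,2]>.055)&(q[...,0]<-.03)
    print("plate",b.sum(),"x",np.percentile(q[b][:,0],[2,20,50,80,98]).round(4),"y",np.percentile(q[b][:,1],[2,50,98]).round(4),"z",P[b][:,2].max())
E
```

```text
top 9.728925327974753 [0.60469381 0.02232921] [[0.5, -0.7], [-1.4, 1.0], [0.6, 0.7], [0.3, -1.0]]
pivot [ 0.64045994 -0.06792479] face [0.50613198 0.00543051]
post [ 0.63020134 -0.13574828  0.08515584] [  -1.57234875 -160.11449957] r 0.0685949289984694 cam 1.8907145905112595
plate 85 x [-0.0927 -0.0921 -0.0908 -0.0872 -0.0849] y [-0.0357 -0.0012  0.0342] z 0.08810669437436269
scene 11.699038565530094 [0.59442771 0.01935261] [[-14.2, -4.8], [4.8, -1.8], [0.3, 2.2], [9.1, 4.4]]
pivot [ 0.63327547 -0.06961846] face [ 0.49650509 -0.00092447]
post [ 0.62679707 -0.13977578  0.08568632] [  -0.56967615 -162.38626206] r 0.07045580097572564 cam 1.8670629152113423
plate 161 x [-0.0869 -0.0857 -0.0847 -0.0822 -0.0789] y [-0.0344  0.0008  0.0419] z 0.08549863612473463
```

Request:
arm_command(rows=[{"fingers": -1, "az": 7.1}, {"fingers": -1, "az": 7.1}, {"fingers": -1, "az": 7.1}, {"fingers": -1, "az": 7.1}, {"fingers": -1, "az": 7.1}, {"fingers": -1, "az": 7.1}, {"fingers": -1, "az": 7.1}, {"fingers": -1, "az": 7.1}, {"fingers": -1, "az": 7.1}, {"fingers": -1, "az": 7.1}], grip_force=40)

```text
validation failed for argument at $.ro...
```

Request:
arm_command(rows=[{"fingers": -1, "az": 7.1}, {"fingers": -1}])

```text
validation failed for argument at $.ro...
```

```bash
cat >> h.py <<'E'
from scipy.spatial.transform import Rotation as Ro
TH=np.radians(9.73);RF=np.array([[np.cos(TH),-np.sin(TH)],[np.sin(TH),np.cos(TH)]]);TF=np.array([.6047,.0223])
def w(q): return RF@np.array(q)+TF
def state():
    o=r.get_obs();R=Ro.from_rotvec(o["orientation"]).as_matrix();y=R[:,1]
    print("t",round(float(o["clock"]),2),"tcp",o["tcp_pos"].round(4),"fix",(RF.T@(o["tcp_pos"][:2]-TF)*1e3).round(1),"yaw(y)",np.degrees(np.arctan2(y[1],y[0])).round(2),"z",R[:,2].round(3),"F",o["contact_force"].round(1),"grip",o["grip_width"],"j",o["joints"].round(2));return o,R
def to(p,R,o): return R.T@(np.array(p)-o["tcp_pos"])
E
python3 - <<'E'
from h import *
o,R=state();p=w([-.0375,-.1502]);print(p);print(to([*p,.249],R,o))
E
```

```text
t 0.1 tcp [0.2248 0.6359 0.2494] fix [-270.7  669. ] yaw(y) 70.53 z [-0.    -0.002 -1.   ] F [0.1 0.3 0.7] grip 0.08537771748547777 j [-1.34  0.48  0.02  1.56 -0.01  1.11 -0.08]
[ 0.59312405 -0.1320771 ]
[-0.60318197 -0.6013534   0.00149527]
```

Rows probably need every field, so I'll send them complete.

Request:
arm_command(rows=[{"fingers": -1, "x": 0, "y": 0, "z": 0, "ax": 0, "ay": 0, "az": 7.1}, {"fingers": -1, "x": 0, "y": 0, "z": 0, "ax": 0, "ay": 0, "az": 7.1}, {"fingers": -1, "x": 0, "y": 0, "z": 0, "ax": 0, "ay": 0, "az": 7.1}, {"fingers": -1, "x": 0, "y": 0, "z": 0, "ax": 0, "ay": 0, "az": 7.1}, {"fingers": -1, "x": 0, "y": 0, "z": 0, "ax": 0, "ay": 0, "az": 7.1}, {"fingers": -1, "x": 0, "y": 0, "z": 0, "ax": 0, "ay": 0, "az": 7.1}, {"fingers": -1, "x": 0, "y": 0, "z": 0, "ax": 0, "ay": 0, "az": 7.1}, {"fingers": -1, "x": 0, "y": 0, "z": 0, "ax": 0, "ay": 0, "az": 7.1}, {"fingers": -1, "x": 0, "y": 0, "z": 0, "ax": 0, "ay": 0, "az": 7.1}, {"fingers": -1, "x": 0, "y": 0, "z": 0, "ax": 0, "ay": 0, "az": 7.1}], grip_force=40)

```text
clock: 0.93
tcp_pos: [0.2248, 0.6361, 0.2497]
orientation: [2.237, 2.205, -0.001]
contact_force: [0.4, -0.0, -0.3]
grip_width: -0.0002
gripper_force: 0.0
```

Request:
arm_command(rows=[{"fingers": -1, "x": 0, "y": 0, "z": 0, "ax": 0, "ay": 0, "az": 7.1}, {"fingers": -1, "x": 0, "y": 0, "z": 0, "ax": 0, "ay": 0, "az": 0}])

```text
clock: 1.1
tcp_pos: [0.2246, 0.6362, 0.2497]
orientation: [2.367, 2.065, -0.001]
contact_force: [-0.1, 0.2, -0.4]
grip_width: 0.0003
gripper_force: 0.0
```

Run:
```python
from h import *
o,R=state();p=w([-.0375,-.1502]);print(to([*p,.249],R,o))
```

```text
t 1.1 tcp [0.2246 0.6362 0.2497] fix [-270.8  669.3] yaw(y) -7.8 z [-0.    -0.001 -1.   ] F [-0.1  0.2 -0.4] grip 0.0003086789186332897 j [-1.55  0.49  0.32  1.57 -0.17  1.11 -1.32]
[-0.71116528  0.46935723  0.0015584 ]
```

Request:
arm_command(rows=[{"fingers": -1, "x": -0.034, "y": 0.0225, "z": 0, "ax": 0, "ay": 0, "az": 0}, {"fingers": -1, "x": -0.034, "y": 0.0225, "z": 0, "ax": 0, "ay": 0, "az": 0}, {"fingers": -1, "x": -0.034, "y": 0.0225, "z": 0, "ax": 0, "ay": 0, "az": 0}, {"fingers": -1, "x": -0.034, "y": 0.0225, "z": 0, "ax": 0, "ay": 0, "az": 0}, {"fingers": -1, "x": -0.034, "y": 0.0225, "z": 0, "ax": 0, "ay": 0, "az": 0}, {"fingers": -1, "x": -0.034, "y": 0.0225, "z": 0, "ax": 0, "ay": 0, "az": 0}, {"fingers": -1, "x": -0.034, "y": 0.0225, "z": 0, "ax": 0, "ay": 0, "az": 0}, {"fingers": -1, "x": -0.034, "y": 0.0225, "z": 0, "ax": 0, "ay": 0, "az": 0}, {"fingers": -1, "x": -0.034, "y": 0.0225, "z": 0, "ax": 0, "ay": 0, "az": 0}, {"fingers": -1, "x": -0.034, "y": 0.0225, "z": 0, "ax": 0, "ay": 0, "az": 0}])

```text
clock: 1.93
tcp_pos: [0.4036, 0.2678, 0.2504]
orientation: [-2.358, -2.075, -0.0]
contact_force: [0.6, -0.6, 0.9]
grip_width: -0.0002
gripper_force: 0.0
```

Request:
arm_command(rows=[{"fingers": -1, "x": -0.034, "y": 0.0225, "z": 0, "ax": 0, "ay": 0, "az": 0}, {"fingers": -1, "x": -0.034, "y": 0.0225, "z": 0, "ax": 0, "ay": 0, "az": 0}, {"fingers": -1, "x": -0.034, "y": 0.0225, "z": 0, "ax": 0, "ay": 0, "az": 0}, {"fingers": -1, "x": -0.034, "y": 0.0225, "z": 0, "ax": 0, "ay": 0, "az": 0}, {"fingers": -1, "x": -0.034, "y": 0.0225, "z": 0, "ax": 0, "ay": 0, "az": 0}, {"fingers": -1, "x": -0.034, "y": 0.0225, "z": 0, "ax": 0, "ay": 0, "az": 0}, {"fingers": -1, "x": -0.034, "y": 0.0225, "z": 0, "ax": 0, "ay": 0, "az": 0}, {"fingers": -1, "x": -0.034, "y": 0.0225, "z": 0, "ax": 0, "ay": 0, "az": 0}, {"fingers": -1, "x": -0.034, "y": 0.0225, "z": 0, "ax": 0, "ay": 0, "az": 0}, {"fingers": -1, "x": -0.025, "y": 0.015, "z": 0, "ax": 0, "ay": 0, "az": 0}])

```text
clock: 2.77
tcp_pos: [0.576, -0.0908, 0.2503]
orientation: [2.36, 2.072, -0.001]
contact_force: [-0.1, 0.1, -0.7]
grip_width: -0.0002
gripper_force: 0.0
```

Run:
```python
from h import *
o,R=state();p=w([-.0375,-.1502]);print(to([*p,.075],R,o))
f=grab("top");cv2.imwrite("pics/t1.png",cv2.resize(f["frame"][120:240,190:340,::-1],None,fx=5,fy=5))
```

```text
t 2.77 tcp [ 0.576  -0.0908  0.2503] fix [ -47.4 -106.6] yaw(y) -7.45 z [ 0.001 -0.001 -1.   ] F [-0.1  0.1 -0.7] grip -0.00015805535999315902 j [-0.47  0.38  0.67  1.82 -0.27  1.04  0.18]
[-0.03847327  0.02216054  0.17538819]
```

Request:
arm_command(rows=[{"fingers": -1, "x": -0.019, "y": 0.011, "z": 0, "ax": 0, "ay": 0, "az": 0}, {"fingers": -1, "x": -0.019, "y": 0.011, "z": 0, "ax": 0, "ay": 0, "az": 0}, {"fingers": -1, "x": 0, "y": 0, "z": 0.035, "ax": 0, "ay": 0, "az": 0}, {"fingers": -1, "x": 0, "y": 0, "z": 0.035, "ax": 0, "ay": 0, "az": 0}, {"fingers": -1, "x": 0, "y": 0, "z": 0.035, "ax": 0, "ay": 0, "az": 0}, {"fingers": -1, "x": 0, "y": 0, "z": 0.03, "ax": 0, "ay": 0, "az": 0}, {"fingers": -1, "x": 0, "y": 0, "z": 0.025, "ax": 0, "ay": 0, "az": 0}, {"fingers": -1, "x": 0, "y": 0, "z": 0.015, "ax": 0, "ay": 0, "az": 0}, {"fingers": -1, "x": 0, "y": 0, "z": 0, "ax": 0, "ay": 0, "az": 0}, {"fingers": -1, "x": 0, "y": 0, "z": 0, "ax": 0, "ay": 0, "az": 0}])

```text
clock: 3.65
tcp_pos: [0.5915, -0.1273, 0.0748]
orientation: [-2.36, -2.072, 0.002]
contact_force: [0.9, -0.6, 0.7]
grip_width: 0.0002
gripper_force: 0.0
```

Run:
```python
from h import *
o,R=state()
f=grab("scene");cv2.imwrite("pics/s1.png",cv2.resize(f["frame"][110:230,180:330,::-1],None,fx=5,fy=5))
```

```text
t 3.65 tcp [ 0.5915 -0.1273  0.0748] fix [ -38.3 -145.2] yaw(y) -7.43 z [-0.002  0.    -1.   ] F [ 0.9 -0.6  0.7] grip 0.00023885389497178388 j [-0.28  0.64  0.53  1.89 -0.46  0.74  0.39]
```

View pics/s1.png

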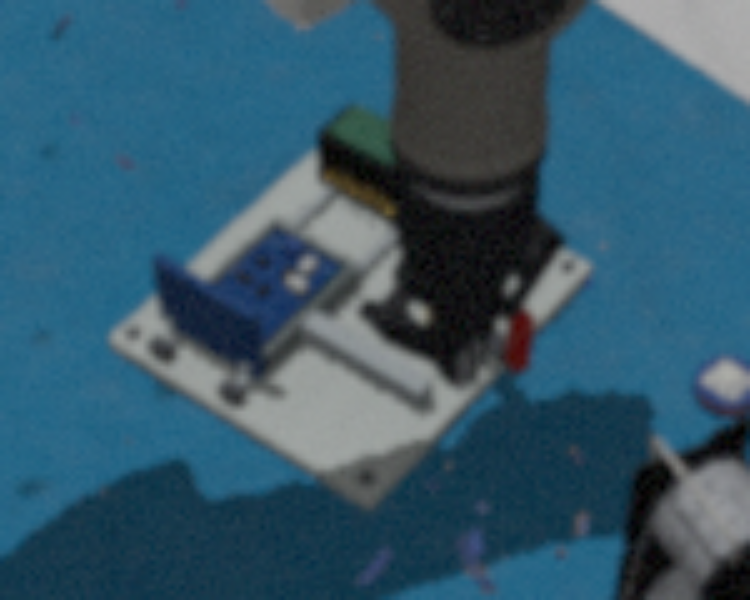

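The closed fingertips are at crop (470,365), just behind the red post at (518,340). I'll shift slightly outward and then make gentle contact.

Request:
arm_command(rows=[{"fingers": -1, "x": -0.005, "y": 0.003, "z": 0, "ax": 0, "ay": 0, "az": 0}, {"fingers": -1, "x": 0, "y": 0.003, "z": 0, "ax": 0, "ay": 0, "az": 0}, {"fingers": -1, "x": 0, "y": 0.003, "z": 0, "ax": 0, "ay": 0, "az": 0}, {"fingers": -1, "x": 0, "y": 0.002, "z": 0, "ax": 0, "ay": 0, "az": 0}, {"fingers": -1, "x": 0, "y": 0.002, "z": 0, "ax": 0, "ay": 0, "az": 0}, {"fingers": -1, "x": 0, "y": 0.002, "z": 0, "ax": 0, "ay": 0, "az": 0}, {"fingers": -1, "x": 0, "y": 0.002, "z": 0, "ax": 0, "ay": 0, "az": 0}, {"fingers": -1, "x": 0, "y": 0.002, "z": 0, "ax": 0, "ay": 0, "az": 0}, {"fingers": -1, "x": 0, "y": 0, "z": 0, "ax": 0, "ay": 0, "az": 0}])

```text
clock: 4.45
tcp_pos: [0.6096, -0.135, 0.0751]
orientation: [-2.362, -2.069, 0.002]
contact_force: [-2.7, -0.2, 1.8]
grip_width: -0.0004
gripper_force: 1.5
```

Request:
arm_command(rows=[{"fingers": -1, "x": 0, "y": 0.002, "z": 0, "ax": 0, "ay": 0, "az": 0}, {"fingers": -1, "x": 0, "y": 0.002, "z": 0, "ax": 0, "ay": 0, "az": 0}, {"fingers": -1, "x": 0, "y": 0, "z": 0, "ax": 0, "ay": 0, "az": 0}])

```text
clock: 4.7
tcp_pos: [0.614, -0.1358, 0.0751]
orientation: [-2.363, -2.069, 0.001]
contact_force: [-3.9, 0.5, 1.6]
grip_width: 0.0
gripper_force: 2.0
```

```bash
cat >> h.py <<'E'
PV=w([.02,-.095])
def polar():
    o,R=state();d=R.T@np.r_[o["tcp_pos"][:2]-PV,0];print("tool-frame from pivot: out",-d[0]*1e3,"tang",d[1]*1e3,"tool force",(R.T@o["contact_force"]).round(1))
    y=R[:,1];print("implied cam deg (if face touches)",90-np.degrees(np.arctan2(y[1],y[0]))+9.73)
E
python3 - <<'E'
from h import *
polar()
E
```

```text
t 4.7 tcp [ 0.614  -0.1358  0.0751] fix [ -17.6 -157.4] yaw(y) -7.58 z [-0.001 -0.    -1.   ] F [-3.9  0.5  1.6] grip 1.9947629080586834e-05 j [-0.26  0.67  0.53  1.83 -0.47  0.77  0.39]
tool-frame from pivot: out 70.75336862222386 tang -17.31857974705438 tool force [-0.  -3.9 -1.6]
implied cam deg (if face touches) 107.31180173143932
```

Contact made at about 4 N. Now I'll rotate about the pivot.

Request:
arm_command(rows=[{"fingers": -1, "x": -0.0008, "y": 0.0037, "z": 0, "ax": 0, "ay": 0, "az": -3}, {"fingers": -1, "x": -0.0008, "y": 0.0037, "z": 0, "ax": 0, "ay": 0, "az": -3}, {"fingers": -1, "x": -0.0008, "y": 0.0037, "z": 0, "ax": 0, "ay": 0, "az": -3}, {"fingers": -1, "x": -0.0008, "y": 0.0037, "z": 0, "ax": 0, "ay": 0, "az": -3}, {"fingers": -1, "x": -0.0008, "y": 0.0037, "z": 0, "ax": 0, "ay": 0, "az": -3}, {"fingers": -1, "x": -0.0008, "y": 0.0037, "z": 0, "ax": 0, "ay": 0, "az": -3}, {"fingers": -1, "x": -0.0008, "y": 0.0037, "z": 0, "ax": 0, "ay": 0, "az": -3}, {"fingers": -1, "x": -0.0008, "y": 0.0037, "z": 0, "ax": 0, "ay": 0, "az": -3}])

```text
clock: 5.37
tcp_pos: [0.6433, -0.1406, 0.075]
orientation: [-1.878, -2.517, 0.001]
contact_force: [-4.2, 0.3, 2.7]
grip_width: -0.0002
gripper_force: 2.3
```

Run:
```python
from h import *
polar()
```

```text
t 5.37 tcp [ 0.6433 -0.1406  0.075 ] fix [  10.5 -167.1] yaw(y) 16.56 z [-0.001  0.    -1.   ] F [-4.2  0.3  2.7] grip -0.00021703146734331066 j [-0.17  0.68  0.42  1.74 -0.37  0.79  0.72]
tool-frame from pivot: out 70.42756983130639 tang -17.97820765815161 tool force [ 1.5 -3.9 -2.7]
implied cam deg (if face touches) 83.1719594666935
```

Request:
arm_command(rows=[{"fingers": -1, "x": -0.0008, "y": 0.0037, "z": 0, "ax": 0, "ay": 0, "az": -3}, {"fingers": -1, "x": -0.0008, "y": 0.0037, "z": 0, "ax": 0, "ay": 0, "az": -3}, {"fingers": -1, "x": -0.0008, "y": 0.0037, "z": 0, "ax": 0, "ay": 0, "az": -3}, {"fingers": -1, "x": -0.0008, "y": 0.0037, "z": 0, "ax": 0, "ay": 0, "az": -3}, {"fingers": -1, "x": -0.0008, "y": 0.0037, "z": 0, "ax": 0, "ay": 0, "az": -3}, {"fingers": -1, "x": -0.0008, "y": 0.0037, "z": 0, "ax": 0, "ay": 0, "az": -3}, {"fingers": -1, "x": -0.0008, "y": 0.0037, "z": 0, "ax": 0, "ay": 0, "az": -3}, {"fingers": -1, "x": -0.0008, "y": 0.0037, "z": 0, "ax": 0, "ay": 0, "az": -3}, {"fingers": -1, "x": -0.0008, "y": 0.0037, "z": 0, "ax": 0, "ay": 0, "az": -3}, {"fingers": -1, "x": -0.0008, "y": 0.0037, "z": 0, "ax": 0, "ay": 0, "az": -3}])

```text
clock: 6.2
tcp_pos: [0.6788, -0.1299, 0.075]
orientation: [-1.163, -2.917, 0.002]
contact_force: [-4.9, -0.8, 1.7]
grip_width: 0.0001
gripper_force: 2.3
```

Request:
arm_command(rows=[{"fingers": -1, "x": -0.0008, "y": 0.0037, "z": 0, "ax": 0, "ay": 0, "az": -3}, {"fingers": -1, "x": -0.0008, "y": 0.0037, "z": 0, "ax": 0, "ay": 0, "az": -3}, {"fingers": -1, "x": -0.0008, "y": 0.0037, "z": 0, "ax": 0, "ay": 0, "az": -3}, {"fingers": -1, "x": -0.0008, "y": 0.0037, "z": 0, "ax": 0, "ay": 0, "az": -3}, {"fingers": -1, "x": -0.0008, "y": 0.0037, "z": 0, "ax": 0, "ay": 0, "az": -3}, {"fingers": -1, "x": -0.0008, "y": 0.0037, "z": 0, "ax": 0, "ay": 0, "az": -3}, {"fingers": -1, "x": -0.0008, "y": 0.0037, "z": 0, "ax": 0, "ay": 0, "az": -3}, {"fingers": -1, "x": -0.0008, "y": 0.0037, "z": 0, "ax": 0, "ay": 0, "az": -3}])

```text
clock: 6.87
tcp_pos: [0.7005, -0.1098, 0.0751]
orientation: [-0.532, -3.096, 0.003]
contact_force: [-3.9, -3.6, 1.8]
grip_width: -0.0002
gripper_force: 2.3
```

Run:
```python
from h import *
polar()
```

```text
t 6.87 tcp [ 0.7005 -0.1098  0.0751] fix [  72.1 -146.4] yaw(y) 70.49 z [-0.001 -0.002 -1.   ] F [-3.9 -3.6  1.8] grip -0.00022133568524446094 j [-0.05  0.72  0.18  1.6  -0.16  0.84  1.42]
tool-frame from pivot: out 70.58799796476171 tang -19.420889499468423 tool force [ 2.5 -4.7 -1.7]
implied cam deg (if face touches) 29.241950287847967
```

Request:
arm_command(rows=[{"fingers": -1, "x": -0.0008, "y": 0.004, "z": 0, "ax": 0, "ay": 0, "az": -3}, {"fingers": -1, "x": -0.0008, "y": 0.004, "z": 0, "ax": 0, "ay": 0, "az": -3}, {"fingers": -1, "x": -0.0008, "y": 0.004, "z": 0, "ax": 0, "ay": 0, "az": -3}, {"fingers": -1, "x": -0.0008, "y": 0.004, "z": 0, "ax": 0, "ay": 0, "az": -3}, {"fingers": -1, "x": -0.0008, "y": 0.004, "z": 0, "ax": 0, "ay": 0, "az": -3}, {"fingers": -1, "x": -0.0008, "y": 0.004, "z": 0, "ax": 0, "ay": 0, "az": -3}, {"fingers": -1, "x": -0.0008, "y": 0.004, "z": 0, "ax": 0, "ay": 0, "az": -3}, {"fingers": -1, "x": -0.0008, "y": 0.004, "z": 0, "ax": 0, "ay": 0, "az": -3}, {"fingers": -1, "x": 0, "y": 0, "z": 0, "ax": 0, "ay": 0, "az": 0}])

```text
clock: 7.62
tcp_pos: [0.7128, -0.0788, 0.0752]
orientation: [-0.123, 3.138, -0.002]
contact_force: [-0.6, -4.8, -0.7]
grip_width: 0.0
gripper_force: 2.0
```

Run:
```python
from h import *
polar()
```

```text
t 7.62 tcp [ 0.7128 -0.0788  0.0752] fix [  89.5 -117.9] yaw(y) 94.49 z [ 0.001 -0.001 -1.   ] F [-0.6 -4.8 -0.7] grip 1.8330447063619715e-05 j [-0.03  0.72  0.08  1.57 -0.06  0.85  1.72]
tool-frame from pivot: out 71.25264271062456 tang -16.43446861084849 tool force [ 1.  -4.7  0.7]
implied cam deg (if face touches) 5.2442199360672355
```

Request:
arm_command(rows=[{"fingers": -1, "x": 0, "y": -0.01, "z": 0, "ax": 0, "ay": 0, "az": 0}, {"fingers": -1, "x": 0, "y": -0.015, "z": 0, "ax": 0, "ay": 0, "az": 0}, {"fingers": -1, "x": 0, "y": 0, "z": -0.03, "ax": 0, "ay": 0, "az": 0}, {"fingers": -1, "x": 0, "y": 0, "z": -0.04, "ax": 0, "ay": 0, "az": 0}, {"fingers": -1, "x": 0, "y": 0, "z": -0.04, "ax": 0, "ay": 0, "az": 7.1}, {"fingers": -1, "x": 0, "y": 0, "z": 0, "ax": 0, "ay": 0, "az": 7.1}, {"fingers": -1, "x": 0, "y": 0, "z": 0, "ax": 0, "ay": 0, "az": 7.1}, {"fingers": -1, "x": 0, "y": 0, "z": 0, "ax": 0, "ay": 0, "az": 7.1}, {"fingers": -1, "x": 0, "y": 0, "z": 0, "ax": 0, "ay": 0, "az": 7.1}, {"fingers": -1, "x": 0, "y": 0, "z": 0, "ax": 0, "ay": 0, "az": 7.1}])

```text
clock: 8.45
tcp_pos: [0.7144, -0.1038, 0.1857]
orientation: [1.039, 2.964, 0.001]
contact_force: [0.1, 0.6, 0.2]
grip_width: -0.0
gripper_force: 0.0
```

Request:
arm_command(rows=[{"fingers": -1, "x": 0, "y": 0, "z": 0, "ax": 0, "ay": 0, "az": 7.1}, {"fingers": -1, "x": 0, "y": 0, "z": 0, "ax": 0, "ay": 0, "az": 7.1}, {"fingers": -1, "x": 0, "y": 0, "z": 0, "ax": 0, "ay": 0, "az": 7.1}, {"fingers": -1, "x": 0, "y": 0, "z": 0, "ax": 0, "ay": 0, "az": 7.1}, {"fingers": -1, "x": 0, "y": 0, "z": 0, "ax": 0, "ay": 0, "az": 7.1}, {"fingers": -1, "x": 0, "y": 0, "z": 0, "ax": 0, "ay": 0, "az": 6.6}, {"fingers": -1, "x": 0, "y": 0, "z": 0, "ax": 0, "ay": 0, "az": 0}])

```text
clock: 9.03
tcp_pos: [0.7144, -0.1035, 0.1854]
orientation: [2.031, 2.396, 0.0]
contact_force: [0.9, 0.1, -0.3]
grip_width: 0.0
gripper_force: 0.0
```

Run:
```python
from h import *
o,R=state();print(to([*w([-.125,0]),.18],R,o))
```

```text
t 9.03 tcp [ 0.7144 -0.1035  0.1854] fix [  86.9 -142.5] yaw(y) 9.41 z [ 0.001 -0.    -1.   ] F [ 0.9  0.1 -0.3] grip 1.864293965141525e-05 j [-0.23  0.65  0.45  1.51 -0.31  1.05  0.46]
[ 0.14132136 -0.21269339  0.00518453]
```

Request:
arm_command(rows=[{"fingers": -1, "x": 0.02, "y": -0.03, "z": 0, "ax": 0, "ay": 0, "az": 0}, {"fingers": -1, "x": 0.02, "y": -0.03, "z": 0, "ax": 0, "ay": 0, "az": 0}, {"fingers": -1, "x": 0.02, "y": -0.03, "z": 0, "ax": 0, "ay": 0, "az": 0}, {"fingers": -1, "x": 0.02, "y": -0.03, "z": 0, "ax": 0, "ay": 0, "az": 0}, {"fingers": -1, "x": 0.02, "y": -0.03, "z": 0, "ax": 0, "ay": 0, "az": 0}, {"fingers": -1, "x": 0.02, "y": -0.03, "z": 0, "ax": 0, "ay": 0, "az": 0}, {"fingers": -1, "x": 0.021, "y": -0.033, "z": 0, "ax": 0, "ay": 0, "az": 0}, {"fingers": -1, "x": 0, "y": 0, "z": 0, "ax": 0, "ay": 0, "az": 0}, {"fingers": -1, "x": 0, "y": 0, "z": 0, "ax": 0, "ay": 0, "az": 0}])

```text
clock: 9.78
tcp_pos: [0.479, 0.001, 0.1856]
orientation: [-2.019, -2.405, -0.002]
contact_force: [1.1, -0.1, 0.6]
grip_width: 0.0001
gripper_force: 0.0
```

Run:
```python
from h import *
o,R=state();print(to([*w([-.125,0]),.065],R,o))
im=[]
for n in("top","scene"):
    f=grab(n);im.append(cv2.resize(f["frame"][110:230,180:330,::-1],None,fx=2.6,fy=2.6))
    P=pts(f);hsv=cv2.cvtColor(f["frame"],cv2.COLOR_RGB2HSV);H,S,V=[hsv[...,i] for i in range(3)]
    q=(P[...,:2]-TF)@RF
    red=((H<6)|(H>174))&(S>140)&(V>80)&(abs(P[...,2]-.084)<.01)&(abs(q[...,0])<.12)&(q[...,1]<-.05)&(q[...,1]>-.2)
    if red.sum():
        c=q[red].mean(0);d=c-[.02,-.095];print(n,red.sum(),c*1e3,np.hypot(*d),"cam",np.arctan2(-d[1],d[0]))
cv2.imwrite("pics/b.png",np.hstack(im))
```

```text
t 9.78 tcp [0.479  0.001  0.1856] fix [-127.5    0.3] yaw(y) 9.97 z [ 0.     0.001 -1.   ] F [ 1.1 -0.1  0.6] grip 0.00013626156012260532 j [-0.55  0.25  0.48  2.1  -0.16  0.82  0.21]
[-0.00044173  0.00249208  0.12060146]
top 17 [ 88.74429995 -96.92313678] 0.06877119477535135 cam 0.027967923522218132
scene 14 [ 85.20420263 -98.13282265] 0.06527941956165102 cam 0.04800941045704664
```

View pics/b.png

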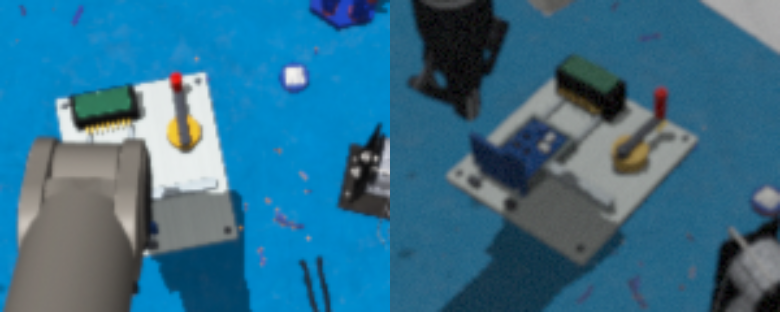

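The cam is at its low point (0.03–0.05 rad): the post at (176,80) in the left view lines up with the forward mark. Next I'll descend behind the plate.

Request:
arm_command(rows=[{"fingers": -1, "x": 0, "y": 0, "z": 0.03, "ax": 0, "ay": 0, "az": 0}, {"fingers": -1, "x": 0, "y": 0, "z": 0.03, "ax": 0, "ay": 0, "az": 0}, {"fingers": -1, "x": 0, "y": 0, "z": 0.03, "ax": 0, "ay": 0, "az": 0}, {"fingers": -1, "x": 0, "y": 0, "z": 0.02, "ax": 0, "ay": 0, "az": 0}, {"fingers": -1, "x": 0, "y": 0, "z": 0.008, "ax": 0, "ay": 0, "az": 0}, {"fingers": -1, "x": 0, "y": 0, "z": 0, "ax": 0, "ay": 0, "az": 0}])

```text
clock: 10.38
tcp_pos: [0.4804, -0.0004, 0.0657]
orientation: [-2.025, -2.401, 0.004]
contact_force: [-0.4, -0.1, 0.5]
grip_width: -0.0001
gripper_force: 0.0
```

Request:
arm_command(rows=[{"fingers": -1, "x": 0, "y": 0.004, "z": 0, "ax": 0, "ay": 0, "az": 0}, {"fingers": -1, "x": 0, "y": 0.004, "z": 0, "ax": 0, "ay": 0, "az": 0}, {"fingers": -1, "x": 0, "y": 0.003, "z": 0, "ax": 0, "ay": 0, "az": 0}, {"fingers": -1, "x": 0, "y": 0.003, "z": 0, "ax": 0, "ay": 0, "az": 0}, {"fingers": -1, "x": 0, "y": 0.003, "z": 0, "ax": 0, "ay": 0, "az": 0}, {"fingers": -1, "x": 0, "y": 0.003, "z": 0, "ax": 0, "ay": 0, "az": 0}, {"fingers": -1, "x": 0, "y": 0.003, "z": 0, "ax": 0, "ay": 0, "az": 0}, {"fingers": -1, "x": 0, "y": 0.003, "z": 0, "ax": 0, "ay": 0, "az": 0}, {"fingers": -1, "x": 0, "y": 0.003, "z": 0, "ax": 0, "ay": 0, "az": 0}])

```text
clock: 11.13
tcp_pos: [0.5087, 0.0055, 0.0672]
orientation: [-2.024, -2.401, 0.001]
contact_force: [-2.1, -0.7, 2.3]
grip_width: 0.0001
gripper_force: 1.4
```

Run:
```python
from h import *
state()
```

```text
t 11.13 tcp [0.5087 0.0055 0.0672] fix [-97.5  -0.3] yaw(y) 9.73 z [-0.001  0.    -1.   ] F [-2.1 -0.7  2.3] grip 0.00011698291470178172 j [-0.44  0.5   0.38  2.11 -0.33  0.59  0.34]
```

Request:
arm_command(rows=[{"fingers": -1, "x": 0, "y": 0.003, "z": 0, "ax": 0, "ay": 0, "az": 0}, {"fingers": -1, "x": 0, "y": 0.003, "z": 0, "ax": 0, "ay": 0, "az": 0}, {"fingers": -1, "x": 0, "y": 0.003, "z": 0, "ax": 0, "ay": 0, "az": 0}, {"fingers": -1, "x": 0, "y": 0.003, "z": 0, "ax": 0, "ay": 0, "az": 0}, {"fingers": -1, "x": 0, "y": 0.003, "z": 0, "ax": 0, "ay": 0, "az": 0}, {"fingers": -1, "x": 0, "y": 0.003, "z": 0, "ax": 0, "ay": 0, "az": 0}, {"fingers": -1, "x": 0, "y": 0.003, "z": 0, "ax": 0, "ay": 0, "az": 0}, {"fingers": -1, "x": 0, "y": 0.003, "z": 0, "ax": 0, "ay": 0, "az": 0}, {"fingers": -1, "x": 0, "y": 0.003, "z": 0, "ax": 0, "ay": 0, "az": 0}, {"fingers": -1, "x": 0, "y": 0.003, "z": 0, "ax": 0, "ay": 0, "az": 0}])

```text
clock: 11.97
tcp_pos: [0.5386, 0.0108, 0.0672]
orientation: [-2.025, -2.402, 0.0]
contact_force: [-2.4, 1.5, 1.7]
grip_width: 0.0002
gripper_force: 1.4
```

Request:
arm_command(rows=[{"fingers": -1, "x": 0, "y": 0.002, "z": 0, "ax": 0, "ay": 0, "az": 0}, {"fingers": -1, "x": 0, "y": 0.002, "z": 0, "ax": 0, "ay": 0, "az": 0}, {"fingers": -1, "x": 0, "y": 0, "z": 0, "ax": 0, "ay": 0, "az": 0}])

```text
clock: 12.22
tcp_pos: [0.5427, 0.0113, 0.0672]
orientation: [2.025, 2.402, -0.0]
contact_force: [-2.0, 0.9, -1.0]
grip_width: 0.0004
gripper_force: 0.8
```

Request:
arm_command(rows=[{"fingers": -1, "x": 0, "y": 0.002, "z": 0, "ax": 0, "ay": 0, "az": 0}, {"fingers": -1, "x": 0, "y": 0.001, "z": 0, "ax": 0, "ay": 0, "az": 0}, {"fingers": -1, "x": 0, "y": 0, "z": 0, "ax": 0, "ay": 0, "az": 0}])

```text
clock: 12.47
tcp_pos: [0.5428, 0.0112, 0.067]
orientation: [-2.023, -2.398, 0.005]
contact_force: [-9.1, -0.3, 7.9]
grip_width: 0.0
gripper_force: 4.9
```

Run:
```python
from h import *
state()
```

```text
t 12.47 tcp [0.5428 0.0112 0.067 ] fix [-62.9  -0.4] yaw(y) 9.7 z [-0.005  0.    -1.   ] F [-9.1 -0.3  7.9] grip 4.329123326048958e-05 j [-0.43  0.54  0.38  2.03 -0.33  0.63  0.34]
```

Request:
arm_command(rows=[{"fingers": -1, "x": 0, "y": 0.001, "z": 0, "ax": 0, "ay": 0, "az": 0}, {"fingers": -1, "x": 0, "y": 0.001, "z": 0, "ax": 0, "ay": 0, "az": 0}, {"fingers": -1, "x": 0, "y": 0, "z": 0, "ax": 0, "ay": 0, "az": 0}, {"fingers": -1, "x": 0, "y": 0, "z": 0, "ax": 0, "ay": 0, "az": 0}, {"fingers": -1, "x": 0, "y": 0, "z": 0, "ax": 0, "ay": 0, "az": 0}])

```text
clock: 12.88
tcp_pos: [0.5429, 0.0112, 0.0667]
orientation: [-2.022, -2.396, 0.009]
contact_force: [-14.8, -0.2, 12.3]
grip_width: -0.0004
gripper_force: 7.6
```

Request:
arm_command(rows=[{"fingers": -1, "x": 0, "y": -0.005, "z": 0, "ax": 0, "ay": 0, "az": 0}, {"fingers": -1, "x": 0, "y": -0.015, "z": 0, "ax": 0, "ay": 0, "az": 0}, {"fingers": -1, "x": 0, "y": -0.02, "z": 0, "ax": 0, "ay": 0, "az": 0}, {"fingers": -1, "x": 0, "y": -0.01, "z": -0.03, "ax": 0, "ay": 0, "az": 0}, {"fingers": -1, "x": 0, "y": 0, "z": -0.04, "ax": 0, "ay": 0, "az": 0}, {"fingers": -1, "x": 0, "y": 0, "z": -0.04, "ax": 0, "ay": 0, "az": 0}, {"fingers": -1, "x": 0.04, "y": 0, "z": 0, "ax": 0, "ay": 0, "az": 0}, {"fingers": -1, "x": 0.04, "y": 0, "z": 0, "ax": 0, "ay": 0, "az": 0}, {"fingers": -1, "x": 0.04, "y": 0, "z": 0, "ax": 0, "ay": 0, "az": 0}, {"fingers": -1, "x": 0.04, "y": 0, "z": 0, "ax": 0, "ay": 0, "az": 0}])

```text
clock: 13.72
tcp_pos: [0.4718, 0.1629, 0.1783]
orientation: [2.026, 2.399, 0.006]
contact_force: [0.8, 0.4, 0.1]
grip_width: -0.0004
gripper_force: 0.0
```

Run:
```python
from h import *
o,R=state()
im=[]
for n in("top","scene"):
    f=grab(n);im.append(cv2.resize(f["frame"][110:230,180:330,::-1],None,fx=2.6,fy=2.6))
    P=pts(f);hsv=cv2.cvtColor(f["frame"],cv2.COLOR_RGB2HSV);H,S,V=[hsv[...,i] for i in range(3)]
    q=(P[...,:2]-TF)@RF
    b=(H>100)&(H<130)&(S>120)&(P[...,2]>.055)&(P[...,2]<.1)&(q[...,0]<.01)&(q[...,0]>-.15)&(abs(q[...,1])<.06)
    print(n,b.sum(),np.percentile(q[b][:,0],[2,20,50,80,98]).round(4))
cv2.imwrite("pics/e.png",np.hstack(im))
```

```text
t 13.72 tcp [0.4718 0.1629 0.1783] fix [-107.2  161.1] yaw(y) 9.64 z [ 0.004  0.002 -1.   ] F [0.8 0.4 0.1] grip -0.00040924961193172956 j [-0.82  0.29  0.43  2.07 -0.17  0.81 -0.12]
top 87 [-0.0477 -0.0472 -0.0461 -0.0425 -0.0399]
scene 164 [-0.0532 -0.0514 -0.0501 -0.0483 -0.0447]
```

View pics/e.png

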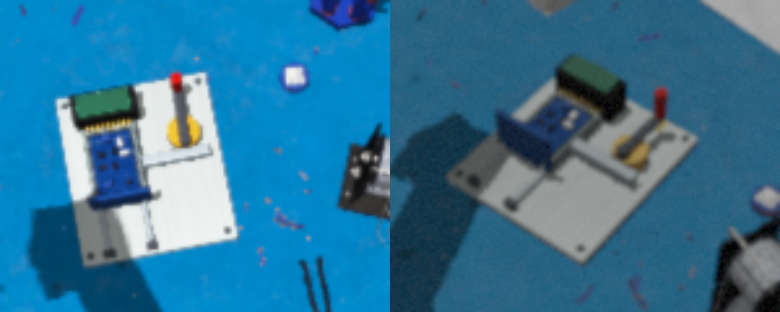

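The plate moved 45 mm (−92.7 to −47.7 in the top view). The carriage is home, the board at (115,165) lies in its nest, and the lever points forward.

```bash
python3 -c "
from bench import r
print(r.hand_in())"
```

```text
the job is handed in; nothing more can be done
None
```

I handed the job in; no verdict came back. The cam was turned to within about 0.05 rad of its low point before the carriage was pushed, the carriage moved its full 45 mm to the stop, the board looked flat in its nest, and the robot was clear of the fixture.

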